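Close the filter bowl to the half-turn mark and hold

ROBOT

A 6-joint arm with a two-finger parallel gripper is mounted at the origin on the work surface. World frame = base frame: x ahead of the robot, y to its left, z up, the work surface at z = 0. Lengths are in mm, angles in rad, forces in N, time in s.
With the tool pointing down it reaches from about 250 to 725 mm from the base axis. Payload 9.7 kg.
Tool frame: the origin (TCP) lies on the centre line of the jaws, within the pads' length; the fingertips stand 25 mm ahead of it and the grasp point (between the pads) lies 6 mm ahead of it; z points along the fingers, y is the line along which they close (so a half turn about z gives the same grasp; the last joint's range is limited). The gripper opens to 85 mm and grips with 20 to 120 N. Pads are 22 mm wide; open, the fingers measure 114 mm over their backs; the gripper's body (76 mm by 85 mm) begins 54 mm behind the grasp point. The pads swing forward as they close: fully open they stand 13 mm farther back than shut.
Start: joints at [-1.141, 0.087, 0.176, 1.66, 0, 1.571], TCP at [229.176, -499.975, 256.284] pointing down, gripper open.
Joint ranges: [-3.13, 3.13], [-0.85, 1.81], [-1.15, 1.24], [-2.2, 2.28], [-1.44, 1.52], [-3.14, 3.14]. Speed limits (rad/s): [2.22, 2.22, 2.57, 3.14, 3.14, 3.14].

INTERFACE

Orientations are given as a unit quaternion [x, y, z, w].
In Python, from cell import env, imaging gives the robot as it stands.
- The arm moves only by the tool servo_tool, never from a script. Its argument "series" is a list of rows, each an object of numbers: "claw": the finger opening in m, from 0 to 0.0854; "x", "y", "z": the shift along the tool's x, y, z in m; "turn": the turn about the tool's z in rad. A call has 1 to 10 rows; each row is the pose to reach, as a shift and turn from the pose commanded when the call began, along the tool's axes at that moment; what a row does not reach only later rows make up. A row lasts 1/12 s, in which the tool goes at most 41.7 mm and 7.16 degrees, less where a joint would pass 70% of its speed; a pose out of reach is approached as far as the arm can. A call with a gripper value outside its range is refused whole. The fingers move at their own pace and stop on an object; the grip force is fixed at half the most. Time passes only in rows, so rows that repeat a pose let the fingers close. It gives the time, the measured TCP pose, the force, the opening and the grip force at its end, in the units of the state.
- env.read_state(): the state, without advancing time (a new reading comes with each control period).
- imaging.camera(name): name is "scene" or "top"; returns a dict with "frame" (384x512x3 uint8, blue, green, red), "fx", "fy", "cx", "cy" (pixels), "k1" (the pictures are not rectified: a ray, as slopes to the right and down, at radius r is drawn at 1 + k1 r^2 times it, then the intrinsics apply), "R" (3x3) and "t" (3): a world point X has camera coordinates R X + t. Camera axes: x right, y down, z forward; pixel columns grow to the right and rows downward; lengths in mm; the calibration is good to about 2 mm. A picture is of the moment at which its call begins. There is no depth.
- env.finish_job(): hands the job in; it is judged then, once.
The state is a dict: "clock": time; "q": joint angles; "joint_vel": joint speeds; "joint_efforts": joint torques, N m; "eef_pos": TCP position; "ee_rot": TCP orientation; "force": force on the tool from outside, world axes, zero at the start; "moment": the same for the moment, N m; "gripper_width": finger opening in mm; "finger_force": force on a finger pad.
Only numpy, scipy, OpenCV 4.12 (cv2) and the standard library are available. Lean on these libraries where they do the work, as an engineer would, in place of code of your own. Each camera call takes 0.05 s, during which the arm holds its last target. There are 200 camera calls.

TASK

Close up the loaded air-filter bowl: first swing the stand's clamp lever home to its stop, then set the bayonet cap (the one with the straight grip bar) on the bowl with its lugs down through the notches, flange flush on the collar, and turn it clockwise until the bar points at the two ribs on the collar, which is half-way and short of the lock click. Never turn it into the click; finish with the gripper still holding the bar there, so that a colleague can check the seal, and leave everything else where it is.

Things in the scene. Friction and masses are not known exactly. Their poses are not given: they have to be found in the camera images.
- stand: Fixed service stand: dark steel plate 120 x 210 x 12 mm with an upright air-filter bowl, black below, with an aluminium collar 104 mm across on top; the filter is already inside. Origin: on the table under the bowl's axis; z up, x towards one of the two collar ribs. The clamp lever's post stands 110 mm from the bowl's axis along +y.
- mouth (a point): Centre of the bowl's round opening, level with the collar's top face, 90 mm above the table; axes as the stand's. The opening is 72 mm across in a 6 mm thick ledge, under which the cap's lugs run in a channel. The cap turns clockwise from above to close.
- notch (a point): One of the two opposite notches in the ledge through which the lugs drop: 18 mm wide, reaching out to 90 mm across. This point is level with the mouth, 40 mm from its centre, 40 degrees (0.70 rad) counterclockwise (from above) of the stand's x axis; the other notch is opposite. A lug cannot turn counterclockwise from the notches: there is a stop.
- rib (a point): Top of one of the two half-turn ribs outside the collar, level with the mouth, 57 mm from its centre on the stand's x axis (the other one is opposite). Each is 12 mm long, 6 mm wide, 30 mm high. From the notches the cap turns freely clockwise for 40 degrees to the ribs and for about 25 degrees more; then a lug meets the lock click.
- cap: Loose bayonet cap, 90 to 180 g, black plastic with an aluminium flange, 58 mm high, standing on its plug. Origin: centre of its underside; z up, x along its grip bar. Plug 67 mm across, 18 mm high; flange 96 mm across, at 18 to 24 mm height. Same if turned by 180 degrees. Seated: flange on the collar, origin 18 mm below the mouth, 2 mm play; with lugs not in the notches it sits 14 mm too high.
- cap_bar (a point): Top centre of the cap's straight black grip bar, 58 mm above the cap's underside. The bar is 76 mm long (along the cap's x), 14 mm thick and 34 mm high (it rises from the flange).
- cap_lug (a point): Outer end of one of the cap's two lugs, 41 mm from the cap's axis, under one end of the bar (the other lug is opposite, under the other end). Lugs are 10 mm wide and lie 4 to 10 mm above the cap's underside.
- lever (a joint): Clamp lever on the stand, turns about an upright axis with light friction (0.1 N m) and stays where left. 0 = clamped, at its stop, the arm points along the stand's -x; grows clockwise from above as it opens (1.57 = arm along the stand's +y); up to 1.7.
- lever_knob (a point): Top centre of the lever's upright round finger peg: black, 16 mm across, 36 mm high, its top 96 mm above the table; 75 mm from the lever's turning axis. The arm (12 mm thick) meets it at 60 to 72 mm above the table.
- lever_pivot (a point): Point on the lever's turning axis, at the height of the peg's top (96 mm above the table).
- plunger (a joint): Spring plunger of the lock click, inside the collar: 0 = untouched, grows (m, up to 0.0045) when a lug presses it outward at the start of the click.
- plain_cap: A plain push-in cap, the bystander beside the bayonet cap: aluminium and black plastic, 62 mm across, 28 mm high, round knob, no bar. Origin: centre of its underside.
- block_a: Bystander: dark steel channel block, 40 x 40 x 34 mm. Origin: centre of its underside.
- block_b: Bystander: a second such block, 40 x 40 x 34 mm.
- block_c: Bystander: a third such block, 40 x 40 x 34 mm.
- hex_key: Bystander: L-shaped steel hex key lying flat, 105 x 32 mm, 8 mm thick. Origin on its underside, near the middle of the long leg.
- felt_puck: Bystander: felt puck on a steel disc, 64 mm across, 16 mm high. Origin: centre of its underside.
- oil_jar: Bystander: white plastic jar with black cap, 56 mm across, 100 mm high. Origin: centre of its underside.
- screwdriver: Bystander: screwdriver lying on the table.
There are look-alikes about, which are no part of the job. What is shaped like the cap but orange, pink or purple is not meant.

How it is judged:
By the outcome, as a careful person would: the job done as asked, in the order asked, and still so for the second after the job is handed in, while the arm keeps its last pose, push and grip.
It also fails if it takes over 58 s, if anything falls off the work surface, if the arm or the gripper's body presses on something with over 40 N, if the wrist force passes 120 N, or if a joint passes its speed limit or range.

## Working session

There is one attempt and no reset: what is moved stays moved. The work goes in short steps, Python scripts to look and compute and a tool call to move; the robot and the scene stay as the last step left them, time stands still between calls to the robot, and variables do not carry over. Pictures are saved under pics/ and viewed, at most 10 in all, crops included, and the job is handed in when it is done.

Besides the shell and the picture viewer there is one more tool, called after "Call:" by a JSON object that holds its "op" and its "data". servo_tool: Moves the arm, as the interface text tells. Its arguments: {"type":"object","properties":{"series":{"type":"array","items":{"type":"object","properties":{"claw":{"type":"number"},"x":{"type":"number"},"y":{"type":"number"},"z":{"type":"number"},"turn":{"type":"number"}}}}},"required":["series"]}

```bash
mkdir -p pics; ls
cat > h.py <<'E'
import numpy as np, cv2
from cell import env, imaging
def snap(n,f):
    c=imaging.camera(n); cv2.imwrite(f,c["frame"]); np.save(n+'.npy',{k:c[k] for k in c if k!='frame'},allow_pickle=True); return c
def cal(n): return np.load(n+'.npy',allow_pickle=True).item()
def ray(c,u,v):
    K=np.array([[c['fx'],0,c['cx']],[0,c['fy'],c['cy']],[0,0,1]])
    p=cv2.undistortPoints(np.array([[[u,v]]],float),K,np.array([c['k1'],0,0,0,0]))[0,0]
    R=np.array(c['R']);t=np.array(c['t']); return -R.T@t, R.T@np.array([p[0],p[1],1])
def atz(c,u,v,z):
    o,d=ray(c,u,v); return o+d*(z-o[2])/d[2]
def tri(c1,p1,c2,p2):
    o1,d1=ray(c1,*p1);o2,d2=ray(c2,*p2)
    s=np.linalg.lstsq(np.c_[d1,-d2],o2-o1,rcond=None)[0]
    a=o1+d1*s[0];b=o2+d2*s[1]; return (a+b)/2,np.linalg.norm(a-b)
def proj(c,X):
    R=np.array(c['R']);t=np.array(c['t']);p=R@np.array(X,float)+t;x,y=p[0]/p[2],p[1]/p[2];k=1+c['k1']*(x*x+y*y)
    return c['fx']*x*k+c['cx'],c['fy']*y*k+c['cy']
E
python3 - <<'E'
from h import *
for n in("scene","top"):
    c=snap(n,f'pics/{n}0.png'); print(n,c['fx'],c['k1'],np.round(-np.array(c['R']).T@np.array(c['t'])))
    cv2.imwrite(f'pics/{n}0b.png',cv2.resize(c['frame'],(800,600),interpolation=cv2.INTER_CUBIC))
s=env.read_state();print(s)
E
```

```text
pics
scene 367.0315721094084 -0.038065640666204166 [1354.  121.  823.]
top 353.3239590305005 -0.051404894863795104 [474.   7. 967.]
{'clock': 0.1, 'q': array([-1.14102743e+00,  8.74122044e-02,  1.75228564e-01,  1.65979588e+00,
       -6.27634056e-06,  1.57081853e+00]), 'joint_vel': array([ 1.18149112e-04, -1.91865642e-03,  3.48988921e-03, -7.08989316e-05,
        9.59071316e-04,  1.30223440e-04]), 'joint_efforts': array([ 2.01670091e-04, -5.21559799e+01,  4.65655768e+01,  1.60843640e-02,
       -5.51682433e-05, -2.28323319e-05]), 'eef_pos': array([ 229.09171877, -499.83166166,  255.65782172]), 'ee_rot': array([ 9.77003236e-01,  2.13223656e-01, -1.29221190e-04, -5.77319714e-04]), 'force': array([ 0.22425797, -0.15791414, -0.00582972]), 'moment': array([-0.0498099 , -0.0167772 ,  0.01439342]), 'finger_force': 0.0, 'gripper_width': 85.3736047240366}
```

View pics/scene0b.png

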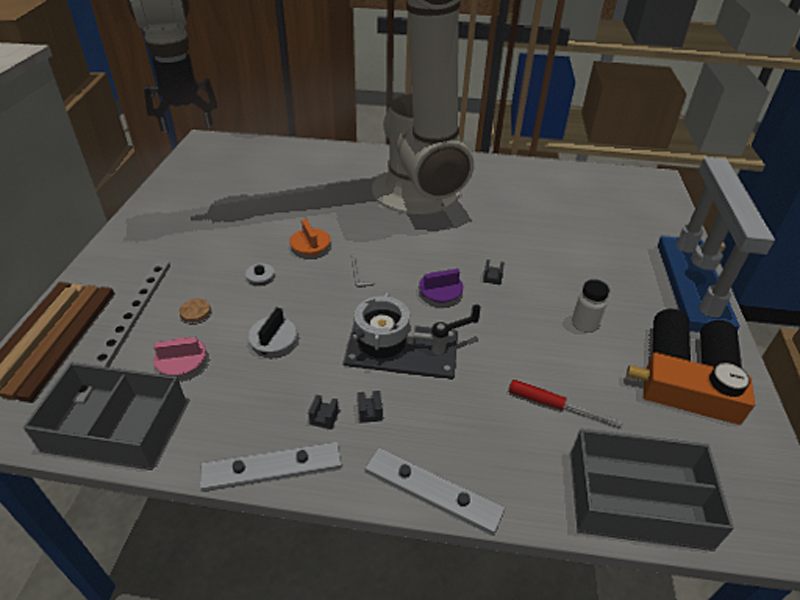

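View pics/top0b.png

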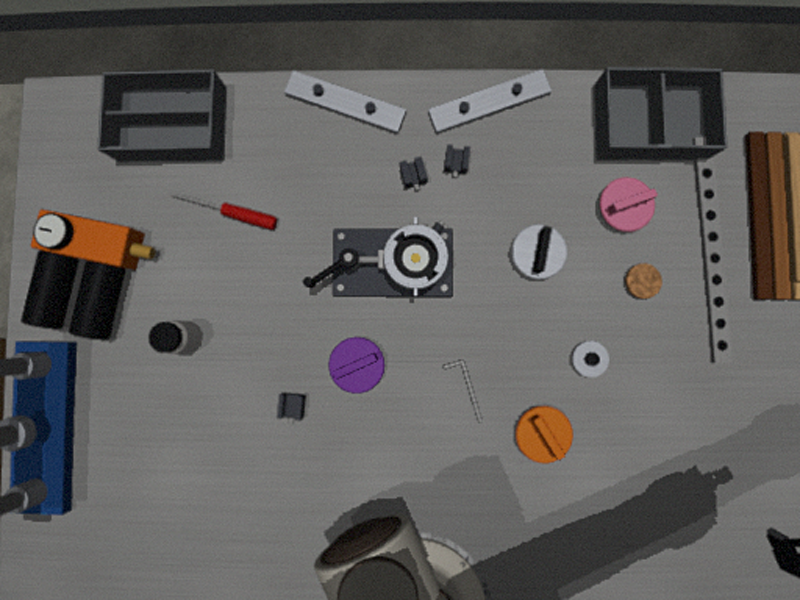

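The bayonet cap (black bar, aluminium flange) is at about (540,252) in the top view. The bowl is at (416,258), the lever pivot at (347,258) and the knob at (309,283). I'll make enlarged crops next.

Run:
```python
import cv2,numpy as np
t=cv2.imread('pics/top0.png');s=cv2.imread('pics/scene0.png')
# crop top x 190:370,y 135:202 x4.4 ; scene x150:315,y185:245
a=cv2.resize(t[135:200,185:370],None,fx=4.3,fy=4.3,interpolation=cv2.INTER_CUBIC)
b=cv2.resize(s[183:248,150:315],None,fx=4.8,fy=4.8,interpolation=cv2.INTER_CUBIC)
a=cv2.convertScaleAbs(a,alpha=1.5);b=cv2.convertScaleAbs(b,alpha=1.5)
print(a.shape,b.shape)
w=max(a.shape[1],b.shape[1])
p=lambda i:cv2.copyMakeBorder(i,0,0,0,w-i.shape[1],cv2.BORDER_CONSTANT)
o=np.vstack([p(a),p(b)]);print(o.shape);cv2.imwrite('pics/crop1.png',o)
```

```text
(280, 796, 3) (312, 792, 3)
(592, 796, 3)
```

View pics/crop1.png

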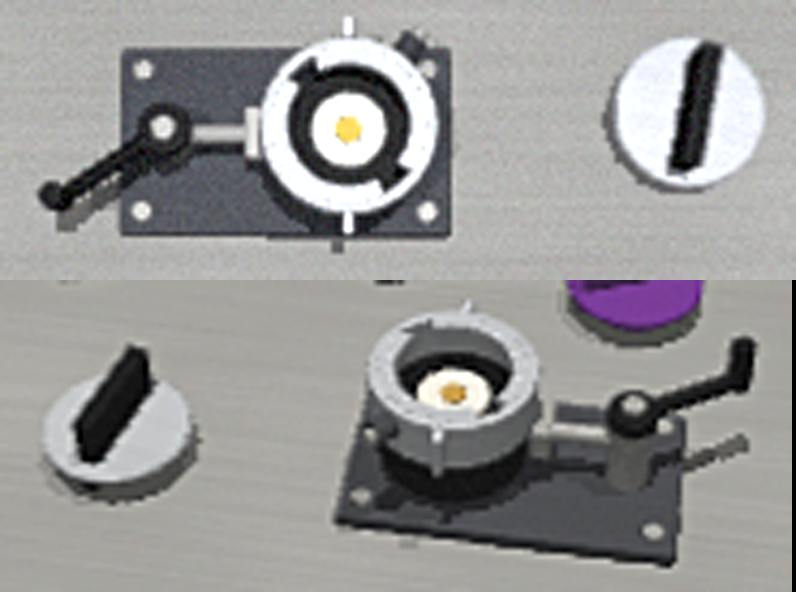

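The crop shows:
- **Ribs:** tips at (348,16) and (348,232) in the top view, and (467,303) and (438,432) in the scene view.
- **Collar:** centred near (350,126).
- **Knob:** top at (52,190) in the top view and (743,345) in the scene view.
- **Cap bar:** top runs (710,43) to (684,170) in the top view, and (135,348) to (85,440) in the scene view.

Run:
```python
from h import *
T=cal('top');S=cal('scene')
a=lambda u,v:((u+.5)/4.3-.5+185,(v+.5)/4.3-.5+135)
b=lambda u,v:((u+.5)/4.8-.5+150,(v-280+.5)/4.8-.5+183)
for n,p,q in [('ribfar',(348,232),(467,303)),('ribnear',(348,16),(438,432)),('knob',(52,190),(743,345)),('pivot',(162,127),(634,404)),('barA(+x)',(711,45),(86,432)),('barB',(686,168),(136,349))]:
    X,e=tri(T,a(*p),S,b(*q)); print(n,X.round(1),round(e,1))
for n,p,z in [('collar',(350,125.5),90),('ribn',(348,18),90),('ribf',(348,230),90),('knob',(52,190),96),('piv',(162,127),80),('barA',(711,45),58),('barB',(686,165),58),('flangeL',(614,112),24),('flangeR',(765,112),24),('flT',(690,36),24),('flB',(690,187),24),('notchNW',(305,72),90),('notchSE',(396,178),90)]: print(n,atz(T,*a(*p),z).round(1))
```

```text
ribfar [5.32e+02 3.00e-01 8.92e+01] 3.2
ribnear [656.5   1.8  99.3] 1.1
knob [554.8 172.1 100.1] 1.1
pivot [594.4 111.   78.7] 1.8
barA(+x) [ 648.3 -217.6   54.7] 0.9
barB [ 573.8 -204.6   56.3] 6.5
collar [593.8   0.9  90. ]
ribn [657.2   2.2  90. ]
ribf [532.9   1.9  90. ]
knob [555.1 173.4  96. ]
piv [594.1 111.8  80. ]
barA [ 647.7 -217.2   58. ]
barB [ 574.8 -201.    58. ]
flangeL [ 611.7 -164.3   24. ]
flangeR [ 612.  -258.6   24. ]
flT [ 659.9 -212.5   24. ]
flB [ 564.8 -211.    24. ]
notchNW [625.2  27.3  90. ]
notchSE [563.2 -25.8  90. ]
```

```bash
cat >> h.py <<'E'
from scipy.spatial.transform import Rotation as Ro
def phi(s):
    R=Ro.from_quat(s['ee_rot']).as_matrix(); return np.arctan2(R[1,0],R[0,0])
def go(P,ph=None):
    s=env.read_state();R=Ro.from_quat(s['ee_rot']).as_matrix()
    d=R.T@(np.array(P,float)-s['eef_pos'])/1000
    print('shift m',d.round(4),'turn',None if ph is None else round(-(ph-phi(s)),3),'| pos',s['eef_pos'].round(1),'phi',round(phi(s),3),'F',s['force'].round(1),'w',round(s['gripper_width'],1),'fin',round(s['finger_force'],1),'t',round(s['clock'],2),'q6',round(s['q'][5],2))
E
python3 -c "
from h import *
go((555,172,180),2.64)"
```

```text
shift m [ 0.5762 -0.4749  0.0762] turn -2.21 | pos [ 229.1 -499.8  255.7] phi 0.43 F [ 0.2 -0.2 -0. ] w 85.4 fin 0.0 t 0.1 q6 1.57
```

Call:
{"op": "servo_tool", "data": {"series": [{"x": 0.576,"y": -0.475,"z": 0.076,"turn": -2.21,"claw": 0.05},{"x": 0.576,"y": -0.475,"z": 0.076,"turn": -2.21,"claw": 0.05},{"x": 0.576,"y": -0.475,"z": 0.076,"turn": -2.21,"claw": 0.05},{"x": 0.576,"y": -0.475,"z": 0.076,"turn": -2.21,"claw": 0.05},{"x": 0.576,"y": -0.475,"z": 0.076,"turn": -2.21,"claw": 0.05},{"x": 0.576,"y": -0.475,"z": 0.076,"turn": -2.21,"claw": 0.05},{"x": 0.576,"y": -0.475,"z": 0.076,"turn": -2.21,"claw": 0.05},{"x": 0.576,"y": -0.475,"z": 0.076,"turn": -2.21,"claw": 0.05},{"x": 0.576,"y": -0.475,"z": 0.076,"turn": -2.21,"claw": 0.05},{"x": 0.576,"y": -0.475,"z": 0.076,"turn": -2.21,"claw": 0.05}]}}

```text
clock: 0.93
eef_pos: [410.2, -125.0, 213.8]
ee_rot: [0.665, 0.747, 0.0, 0.0]
force: [0.0, -0.9, 0.6]
gripper_width: 50.2
finger_force: 0.0
```

```bash
python3 -c "
from h import *
go((555,172,180),2.64)"
```

```text
shift m [0.2784 0.1779 0.0339] turn -0.954 | pos [ 410.2 -125.   213.8] phi 1.686 F [ 0.  -0.9  0.6] w 50.2 fin 0.0 t 0.93 q6 1.16
```

Call:
{"op": "servo_tool", "data": {"series": [{"x": 0.278,"y": 0.178,"z": 0.034,"turn": -0.954,"claw": 0.05},{"x": 0.278,"y": 0.178,"z": 0.034,"turn": -0.954,"claw": 0.05},{"x": 0.278,"y": 0.178,"z": 0.034,"turn": -0.954,"claw": 0.05},{"x": 0.278,"y": 0.178,"z": 0.034,"turn": -0.954,"claw": 0.05},{"x": 0.278,"y": 0.178,"z": 0.034,"turn": -0.954,"claw": 0.05},{"x": 0.278,"y": 0.178,"z": 0.034,"turn": -0.954,"claw": 0.05},{"x": 0.278,"y": 0.178,"z": 0.034,"turn": -0.954,"claw": 0.05},{"x": 0.278,"y": 0.178,"z": 0.034,"turn": -0.954,"claw": 0.05},{"x": 0.278,"y": 0.178,"z": 0.034,"turn": -0.954,"claw": 0.05},{"x": 0.278,"y": 0.178,"z": 0.034,"turn": -0.954,"claw": 0.05}]}}

```text
clock: 1.77
eef_pos: [556.6, 170.4, 178.3]
ee_rot: [0.25, 0.968, -0.001, -0.001]
force: [-0.2, -1.0, -0.1]
gripper_width: 50.0
finger_force: 0.0
```

```bash
python3 -c "
from h import *
go((555,172,98),2.64)"
```

```text
shift m [0.002  0.0009 0.0803] turn -0.004 | pos [556.6 170.4 178.3] phi 2.636 F [-0.2 -1.  -0.1] w 50.0 fin 0.0 t 1.77 q6 0.8
```

Call:
{"op": "servo_tool", "data": {"series": [{"x": 0.002,"y": 0.001,"z": 0.04,"claw": 0.05},{"x": 0.002,"y": 0.001,"z": 0.078,"claw": 0.05},{"x": 0.002,"y": 0.001,"z": 0.078,"claw": 0.05},{"x": 0.002,"y": 0.001,"z": 0.078,"claw": 0.0},{"x": 0.002,"y": 0.001,"z": 0.078,"claw": 0.0},{"x": 0.002,"y": 0.001,"z": 0.078,"claw": 0.0},{"x": 0.002,"y": 0.001,"z": 0.078,"claw": 0.0},{"x": 0.002,"y": 0.001,"z": 0.078,"claw": 0.0}]}}

```text
invalid input
```

```bash
python3 -c "
from h import *
go((555,172,98),2.64)
p=np.array([594.3,111.3])
for th in (.9,.75,.6,.45,.3,.15,0,-.05): go((*(p+75*np.array([-np.cos(th),np.sin(th)])),100))"
```

```text
shift m [0.002  0.0009 0.0803] turn -0.004 | pos [556.6 170.4 178.3] phi 2.636 F [-0.2 -1.  -0.1] w 50.0 fin 0.0 t 1.77 q6 0.8
shift m [ 0.0075 -0.0044  0.0783] turn None | pos [556.6 170.4 178.3] phi 2.636 F [-0.2 -1.  -0.1] w 50.0 fin 0.0 t 1.77 q6 0.8
shift m [ 0.011  -0.0151  0.0784] turn None | pos [556.6 170.4 178.3] phi 2.636 F [-0.2 -1.  -0.1] w 50.0 fin 0.0 t 1.77 q6 0.8
shift m [ 0.0129 -0.0261  0.0784] turn None | pos [556.6 170.4 178.3] phi 2.636 F [-0.2 -1.  -0.1] w 50.0 fin 0.0 t 1.77 q6 0.8
shift m [ 0.0131 -0.0374  0.0784] turn None | pos [556.6 170.4 178.3] phi 2.636 F [-0.2 -1.  -0.1] w 50.0 fin 0.0 t 1.77 q6 0.8
shift m [ 0.0117 -0.0485  0.0784] turn None | pos [556.6 170.4 178.3] phi 2.636 F [-0.2 -1.  -0.1] w 50.0 fin 0.0 t 1.77 q6 0.8
shift m [ 0.0085 -0.0593  0.0784] turn None | pos [556.6 170.4 178.3] phi 2.636 F [-0.2 -1.  -0.1] w 50.0 fin 0.0 t 1.77 q6 0.8
shift m [ 0.0039 -0.0695  0.0785] turn None | pos [556.6 170.4 178.3] phi 2.636 F [-0.2 -1.  -0.1] w 50.0 fin 0.0 t 1.77 q6 0.8
shift m [ 0.002  -0.0728  0.0785] turn None | pos [556.6 170.4 178.3] phi 2.636 F [-0.2 -1.  -0.1] w 50.0 fin 0.0 t 1.77 q6 0.8
```

Call:
{"op": "servo_tool", "data": {"series": [{"x": 0.002,"y": 0.001,"z": 0.04,"turn": 0,"claw": 0.05},{"x": 0.002,"y": 0.001,"z": 0.078,"turn": 0,"claw": 0.05},{"x": 0.002,"y": 0.001,"z": 0.078,"turn": 0,"claw": 0.05},{"x": 0.002,"y": 0.001,"z": 0.078,"turn": 0,"claw": 0.005},{"x": 0.002,"y": 0.001,"z": 0.078,"turn": 0,"claw": 0.005},{"x": 0.002,"y": 0.001,"z": 0.078,"turn": 0,"claw": 0.005},{"x": 0.002,"y": 0.001,"z": 0.078,"turn": 0,"claw": 0.005},{"x": 0.002,"y": 0.001,"z": 0.078,"turn": 0,"claw": 0.005}]}}

```text
clock: 2.43
eef_pos: [556.7, 170.6, 105.3]
ee_rot: [0.251, 0.968, 0.001, 0.002]
force: [-2.0, -1.0, 8.7]
gripper_width: 13.2
finger_force: 58.6
```

```bash
python3 -c "
from h import *
p=np.array([594.3,111.3])
for th in (.9,.75,.6,.45,.3,.15,0,-.05): go((*(p+75*np.array([-np.cos(th),np.sin(th)])),100))"
```

```text
shift m [ 0.0076 -0.0049  0.0053] turn None | pos [556.7 170.6 105.3] phi 2.633 F [-2.  -1.   8.7] w 13.2 fin 58.6 t 2.43 q6 0.81
shift m [ 0.0111 -0.0155  0.0052] turn None | pos [556.7 170.6 105.3] phi 2.633 F [-2.  -1.   8.7] w 13.2 fin 58.6 t 2.43 q6 0.81
shift m [ 0.013  -0.0266  0.0052] turn None | pos [556.7 170.6 105.3] phi 2.633 F [-2.  -1.   8.7] w 13.2 fin 58.6 t 2.43 q6 0.81
shift m [ 0.0132 -0.0379  0.0052] turn None | pos [556.7 170.6 105.3] phi 2.633 F [-2.  -1.   8.7] w 13.2 fin 58.6 t 2.43 q6 0.81
shift m [ 0.0117 -0.049   0.0051] turn None | pos [556.7 170.6 105.3] phi 2.633 F [-2.  -1.   8.7] w 13.2 fin 58.6 t 2.43 q6 0.81
shift m [ 0.0086 -0.0598  0.0051] turn None | pos [556.7 170.6 105.3] phi 2.633 F [-2.  -1.   8.7] w 13.2 fin 58.6 t 2.43 q6 0.81
shift m [ 0.0038 -0.07    0.0051] turn None | pos [556.7 170.6 105.3] phi 2.633 F [-2.  -1.   8.7] w 13.2 fin 58.6 t 2.43 q6 0.81
shift m [ 0.0019 -0.0732  0.0051] turn None | pos [556.7 170.6 105.3] phi 2.633 F [-2.  -1.   8.7] w 13.2 fin 58.6 t 2.43 q6 0.81
```

```bash
python3 -c "
from h import *
R=Ro.from_quat(env.read_state()['ee_rot']).as_matrix()
f=lambda t:75*np.array([-np.cos(t),np.sin(t),0])
for th in (.85,.7,.55,.4,.25,.1,0): print(th,(R.T@(f(th)-f(1.0))).round(1))"
```

```text
0.85 [  4.5 -10.3  -0. ]
0.7 [  7.5 -21.1  -0.1]
0.55 [  8.8 -32.3  -0.1]
0.4 [  8.4 -43.5  -0.2]
0.25 [  6.4 -54.6  -0.2]
0.1 [  2.7 -65.2  -0.2]
0 [ -0.6 -71.9  -0.2]
```

Call:
{"op": "servo_tool", "data": {"series": [{"x": 0.0045,"y": -0.01,"z": -0.003,"turn": 0,"claw": 0.005},{"x": 0.0075,"y": -0.021,"z": -0.003,"turn": 0,"claw": 0.005},{"x": 0.0088,"y": -0.032,"z": -0.003,"turn": 0,"claw": 0.005},{"x": 0.0084,"y": -0.0435,"z": -0.003,"turn": 0,"claw": 0.005},{"x": 0.0064,"y": -0.0545,"z": -0.003,"turn": 0,"claw": 0.005},{"x": 0.0027,"y": -0.065,"z": -0.003,"turn": 0,"claw": 0.005},{"x": 0.0,"y": -0.069,"z": -0.003,"turn": 0,"claw": 0.005},{"x": 0.0,"y": -0.069,"z": -0.003,"turn": 0,"claw": 0.005}]}}

```text
clock: 3.1
eef_pos: [518.5, 111.7, 105.5]
ee_rot: [0.25, 0.968, 0.002, -0.004]
force: [-18.7, 11.3, 2.2]
gripper_width: 13.1
finger_force: 62.0
```

Run:
```python
from h import *
go((519.3,111.3,100))
c=snap('top','pics/top1.png');a=c['frame'][120:210,170:320]
c=snap('scene','pics/scene1.png');b=c['frame'][180:270,200:350]
o=np.hstack([cv2.resize(x,None,fx=2.66,fy=2.66,interpolation=cv2.INTER_CUBIC) for x in(a,b)]);cv2.imwrite('pics/crop2.png',cv2.convertScaleAbs(o,alpha=1.4));print(o.shape)
```

```text
shift m [-0.0009 -0.      0.0055] turn None | pos [518.5 111.7 105.5] phi 2.636 F [-18.7  11.3   2.2] w 13.1 fin 62.0 t 3.1 q6 0.71
(239, 798, 3)
```

View pics/crop2.png

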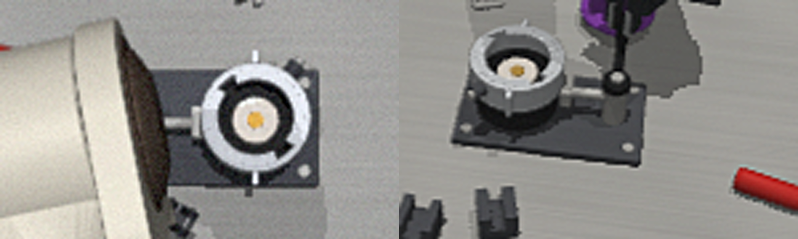

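The scene view shows the lever arm pointing back along -x with the peg in the gripper. The force suggests it has reached the stop, so I'll push a few mm further to confirm.

Call:
{"op": "servo_tool", "data": {"series": [{"x": 0,"y": -0.002,"z": 0,"turn": 0,"claw": 0.005},{"x": 0,"y": -0.0045,"z": 0,"turn": 0,"claw": 0.005},{"x": 0,"y": -0.0045,"z": 0,"turn": 0,"claw": 0.005},{"x": 0,"y": -0.0045,"z": 0,"turn": 0,"claw": 0.005}]}}

```text
clock: 3.53
eef_pos: [518.3, 111.1, 105.7]
ee_rot: [0.249, 0.968, 0.005, -0.003]
force: [-7.9, 29.3, -4.4]
gripper_width: 13.3
finger_force: 61.4
```

At the stop: it gave 29 N for only 0.6 mm of motion. Releasing and lifting.

Call:
{"op": "servo_tool", "data": {"series": [{"x": 0,"y": 0,"z": 0,"turn": 0,"claw": 0.045},{"x": 0,"y": 0,"z": 0,"turn": 0,"claw": 0.045},{"x": 0,"y": 0,"z": 0,"turn": 0,"claw": 0.045},{"x": 0,"y": 0,"z": 0,"turn": 0,"claw": 0.045},{"x": 0,"y": 0,"z": -0.04,"turn": 0,"claw": 0.05},{"x": 0,"y": 0,"z": -0.08,"turn": 0,"claw": 0.05},{"x": 0,"y": 0,"z": -0.09,"turn": 0,"claw": 0.05}]}}

```text
clock: 4.12
eef_pos: [521.2, 106.2, 201.6]
ee_rot: [0.252, 0.968, 0.002, 0.003]
force: [1.1, 0.5, 1.6]
gripper_width: 50.1
finger_force: 0.0
```

```bash
python3 -c "
from h import *
go((612,-211,160),2.94)"
```

```text
shift m [-0.2335 -0.2331  0.0419] turn -0.307 | pos [521.2 106.2 201.6] phi 2.633 F [1.1 0.5 1.6] w 50.1 fin 0.0 t 4.12 q6 0.71
```

Call:
{"op": "servo_tool", "data": {"series": [{"x": -0.2335,"y": -0.233,"z": 0.042,"turn": -0.307,"claw": 0.05},{"x": -0.2335,"y": -0.233,"z": 0.042,"turn": -0.307,"claw": 0.05},{"x": -0.2335,"y": -0.233,"z": 0.042,"turn": -0.307,"claw": 0.05},{"x": -0.2335,"y": -0.233,"z": 0.042,"turn": -0.307,"claw": 0.05},{"x": -0.2335,"y": -0.233,"z": 0.042,"turn": -0.307,"claw": 0.05},{"x": -0.2335,"y": -0.233,"z": 0.042,"turn": -0.307,"claw": 0.05},{"x": -0.2335,"y": -0.233,"z": 0.042,"turn": -0.307,"claw": 0.05},{"x": -0.2335,"y": -0.233,"z": 0.042,"turn": -0.307,"claw": 0.05},{"x": -0.2335,"y": -0.233,"z": 0.042,"turn": -0.307,"claw": 0.05},{"x": -0.2335,"y": -0.233,"z": 0.042,"turn": -0.307,"claw": 0.05}]}}

```text
clock: 4.95
eef_pos: [610.3, -213.9, 152.2]
ee_rot: [0.102, 0.995, -0.0, -0.0]
force: [0.4, 0.1, -0.4]
gripper_width: 50.0
finger_force: 0.0
```

Run:
```python
from h import *
go((612,-211,58),2.94)
c=snap('top','pics/top2.png');T=c;a=c['frame'][110:230,180:390]
c=snap('scene','pics/scene2.png');b=c['frame'][185:255,230:400]
a=cv2.resize(a,None,fx=2.6,fy=2.6,interpolation=cv2.INTER_CUBIC);b=cv2.resize(b,(546,225),interpolation=cv2.INTER_CUBIC)
cv2.imwrite('pics/crop3.png',cv2.convertScaleAbs(np.vstack([a,b]),alpha=1.4))
```

```text
shift m [-0.0012  0.0032  0.0942] turn -0.003 | pos [ 610.3 -213.9  152.2] phi 2.937 F [ 0.4  0.1 -0.4] w 50.0 fin 0.0 t 4.95 q6 -0.13
```

View pics/crop3.png

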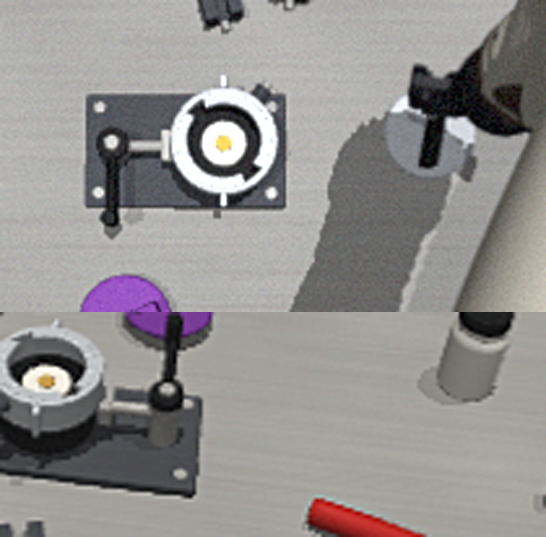

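The lever now points straight along -x, home at its stop. The gripper is above the cap, with the bar at about (432,140).

```bash
python3 -c "
from h import *
go((611.5,-210.5,56),2.94)"
```

```text
shift m [-0.0011  0.0005  0.0973] turn -0.0 | pos [ 610.3 -210.8  153.3] phi 2.94 F [-0.3 -1.   0.2] w 50.1 fin 0.0 t 5.05 q6 -0.13
```

Call:
{"op": "servo_tool", "data": {"series": [{"x": -0.001,"y": 0,"z": 0.035,"turn": 0,"claw": 0.05},{"x": -0.001,"y": 0,"z": 0.07,"turn": 0,"claw": 0.05},{"x": -0.001,"y": 0,"z": 0.09,"turn": 0,"claw": 0.05},{"x": -0.001,"y": 0,"z": 0.097,"turn": 0,"claw": 0.05},{"x": -0.001,"y": 0,"z": 0.097,"turn": 0,"claw": 0.05},{"x": -0.001,"y": 0,"z": 0.097,"turn": 0,"claw": 0.05}]}}

```text
clock: 5.55
eef_pos: [612.0, -210.1, 57.8]
ee_rot: [0.1, 0.995, -0.0, 0.001]
force: [-0.1, -0.7, 0.2]
gripper_width: 49.7
finger_force: 0.0
```

Call:
{"op": "servo_tool", "data": {"series": [{"x": 0,"y": 0,"z": 0,"turn": 0,"claw": 0.005},{"x": 0,"y": 0,"z": 0,"turn": 0,"claw": 0.005},{"x": 0,"y": 0,"z": 0,"turn": 0,"claw": 0.005},{"x": 0,"y": 0,"z": 0,"turn": 0,"claw": 0.005},{"x": 0,"y": 0,"z": 0,"turn": 0,"claw": 0.005},{"x": 0,"y": 0,"z": 0,"turn": 0,"claw": 0.005},{"x": 0,"y": 0,"z": 0,"turn": 0,"claw": 0.005}]}}

```text
clock: 6.13
eef_pos: [612.2, -211.3, 57.9]
ee_rot: [0.1, 0.995, -0.0, 0.001]
force: [-0.6, 0.7, 6.2]
gripper_width: 13.1
finger_force: 60.1
```

Call:
{"op": "servo_tool", "data": {"series": [{"x": 0,"y": 0,"z": -0.02,"turn": 0,"claw": 0.005},{"x": 0,"y": 0,"z": -0.05,"turn": 0,"claw": 0.005},{"x": 0,"y": 0,"z": -0.09,"turn": 0,"claw": 0.005},{"x": 0,"y": 0,"z": -0.12,"turn": 0,"claw": 0.005},{"x": 0,"y": 0,"z": -0.132,"turn": 0,"claw": 0.005},{"x": 0,"y": 0,"z": -0.132,"turn": 0,"claw": 0.005},{"x": 0,"y": 0,"z": -0.132,"turn": 0,"claw": 0.005}]}}

```text
clock: 6.72
eef_pos: [611.6, -211.1, 188.2]
ee_rot: [0.1, 0.995, -0.0, 0.0]
force: [-0.6, 0.1, -2.6]
gripper_width: 12.8
finger_force: 58.9
```

```bash
python3 -c "
from h import *
go((594.3,1.5,190),2.94+.9)"
```

```text
shift m [ 0.0594  0.2049 -0.0019] turn -0.899 | pos [ 611.6 -211.1  188.2] phi 2.941 F [-0.6  0.1 -2.6] w 12.8 fin 58.9 t 6.72 q6 -0.13
```

Call:
{"op": "servo_tool", "data": {"series": [{"x": 0.0594,"y": 0.205,"z": -0.002,"turn": -0.9,"claw": 0.005},{"x": 0.0594,"y": 0.205,"z": -0.002,"turn": -0.9,"claw": 0.005},{"x": 0.0594,"y": 0.205,"z": -0.002,"turn": -0.9,"claw": 0.005},{"x": 0.0594,"y": 0.205,"z": -0.002,"turn": -0.9,"claw": 0.005},{"x": 0.0594,"y": 0.205,"z": -0.002,"turn": -0.9,"claw": 0.005},{"x": 0.0594,"y": 0.205,"z": -0.002,"turn": -0.9,"claw": 0.005},{"x": 0.0594,"y": 0.205,"z": -0.002,"turn": -0.9,"claw": 0.005},{"x": 0.0594,"y": 0.205,"z": -0.002,"turn": -0.9,"claw": 0.005},{"x": 0.0594,"y": 0.205,"z": -0.002,"turn": -0.9,"claw": 0.005},{"x": 0.0594,"y": 0.205,"z": -0.002,"turn": -0.9,"claw": 0.005}]}}

```text
clock: 7.55
eef_pos: [593.8, 1.3, 188.8]
ee_rot: [-0.34, 0.94, 0.0, -0.001]
force: [-0.7, 0.3, -1.7]
gripper_width: 12.9
finger_force: 59.2
```

Run:
```python
from h import *
c=snap('top','pics/top3.png');a=c['frame'][120:215,200:340]
c=snap('scene','pics/scene3.png');b=c['frame'][130:270,170:320]
a=cv2.resize(a,(399,271),interpolation=cv2.INTER_CUBIC)
b=cv2.resize(b,None,fx=4,fy=4,interpolation=cv2.INTER_CUBIC)
print(a.shape,b.shape)
cv2.imwrite('pics/crop4.png',cv2.convertScaleAbs(b,alpha=1.4))
go((594.3,1.5,190),2.94+.9)
```

```text
(271, 399, 3) (560, 600, 3)
shift m [-0.0005  0.0001 -0.0006] turn -6.286 | pos [594.    1.1 189.4] phi -2.446 F [-0.1 -0.6 -2.3] w 13.0 fin 59.2 t 7.65 q6 -0.69
```

View pics/crop4.png

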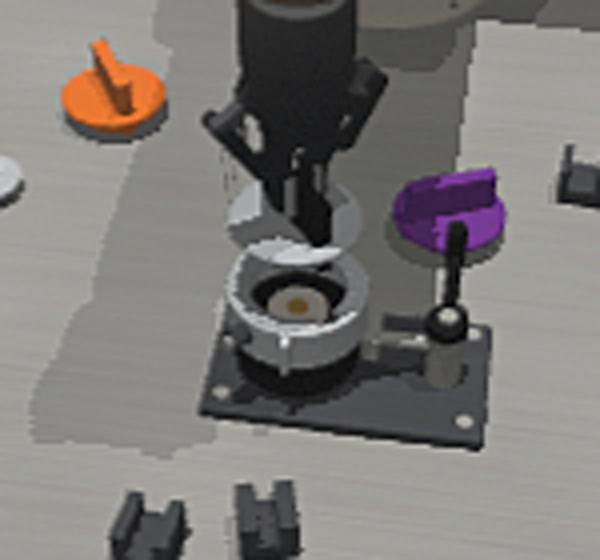

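Flange edges are at about x 228 to 362 with its front edge at y 268. Collar edges are at x 227 to 369. I'll check these against the predicted projections.

Run:
```python
from h import *
S=cal('scene')
def ext(cx,cy,r,z):
    P=np.array([proj(S,(cx+r*np.cos(t),cy+r*np.sin(t),z)) for t in np.linspace(0,6.283,200)])
    P=(P-[170,130]+.5)*4-.5; return P.min(0).round(1),P.max(0).round(1)
print('collar',ext(594.3,1.5,52,90)); z=189.4-57.9
for zz in(18,24): print('flange',ext(594,1.1,48,z+zz))
```

```text
collar (array([227.6, 238.9]), array([371.5, 338.3]))
flange (array([230.4, 180.7]), array([368.4, 271.6]))
flange (array([230.2, 174.2]), array([368.7, 265.1]))
```

Run:
```python
from h import *
S=cal('scene');im=cv2.imread('pics/scene3.png')[168:222,222:267]
k=11;o=cv2.resize(im,None,fx=k,fy=k,interpolation=cv2.INTER_CUBIC);o=cv2.convertScaleAbs(o,alpha=1.5)
def circ(cx,cy,r,z,col):
    P=np.array([proj(S,(cx+r*np.cos(t),cy+r*np.sin(t),z)) for t in np.linspace(0,6.283,200)])
    P=(P-[222,168]+.5)*k-.5; cv2.polylines(o,[P.astype(np.int32)],True,col,1)
circ(594.3,1.5,52,90,(0,0,255));circ(594,1.1,48,155.5,(0,255,0));circ(594,1.1,48,149.5,(255,255,0))
print(o.shape);cv2.imwrite('pics/crop5.png',o)
```

```text
(594, 495, 3)
```

View pics/crop5.png

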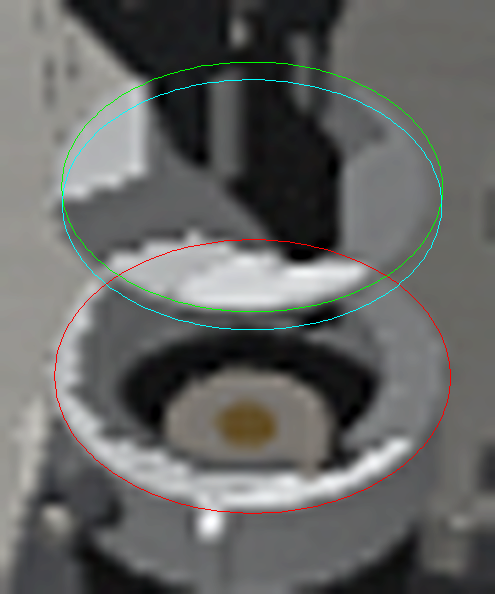

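The collar overlay fits within about 1 mm. The flange sits about 1.5–2 mm back along the bar, so I'll compensate 1.5 mm and descend while watching the force.

Call:
{"op": "servo_tool", "data": {"series": [{"x": -0.0015,"y": 0,"z": 0.015,"turn": 0,"claw": 0.005},{"x": -0.0015,"y": 0,"z": 0.03,"turn": 0,"claw": 0.005},{"x": -0.0015,"y": 0,"z": 0.038,"turn": 0,"claw": 0.005},{"x": -0.0015,"y": 0,"z": 0.042,"turn": 0,"claw": 0.005},{"x": -0.0015,"y": 0,"z": 0.042,"turn": 0,"claw": 0.005}]}}

```text
clock: 8.07
eef_pos: [594.8, 2.4, 147.1]
ee_rot: [-0.342, 0.94, 0.0, -0.001]
force: [-0.9, -0.3, -1.7]
gripper_width: 12.8
finger_force: 59.2
```

Call:
{"op": "servo_tool", "data": {"series": [{"x": 0,"y": 0,"z": 0.003,"turn": 0,"claw": 0.005},{"x": 0,"y": 0,"z": 0.006,"turn": 0,"claw": 0.005},{"x": 0,"y": 0,"z": 0.008,"turn": 0,"claw": 0.005},{"x": 0,"y": 0,"z": 0.008,"turn": 0,"claw": 0.005}]}}

```text
clock: 8.4
eef_pos: [595.2, 2.7, 139.9]
ee_rot: [-0.342, 0.94, 0.0, -0.0]
force: [0.1, -0.4, -1.1]
gripper_width: 13.1
finger_force: 59.2
```

Call:
{"op": "servo_tool", "data": {"series": [{"x": 0,"y": 0,"z": 0.003,"turn": 0,"claw": 0.005},{"x": 0,"y": 0,"z": 0.006,"turn": 0,"claw": 0.005},{"x": 0,"y": 0,"z": 0.008,"turn": 0,"claw": 0.005},{"x": 0,"y": 0,"z": 0.008,"turn": 0,"claw": 0.005},{"x": 0,"y": 0,"z": 0.0095,"turn": 0,"claw": 0.005},{"x": 0,"y": 0,"z": 0.0095,"turn": 0,"claw": 0.005}]}}

```text
clock: 8.9
eef_pos: [595.2, 2.7, 130.3]
ee_rot: [-0.343, 0.94, 0.0, -0.0]
force: [-0.2, 0.0, -1.7]
gripper_width: 13.2
finger_force: 59.2
```

Call:
{"op": "servo_tool", "data": {"series": [{"x": 0,"y": 0,"z": 0.001,"turn": 0,"claw": 0.005},{"x": 0,"y": 0,"z": 0.002,"turn": 0,"claw": 0.005},{"x": 0,"y": 0,"z": 0.002,"turn": 0,"claw": 0.005},{"x": 0,"y": 0,"z": 0.002,"turn": 0,"claw": 0.005}]}}

```text
clock: 9.23
eef_pos: [595.3, 2.7, 129.9]
ee_rot: [-0.343, 0.94, -0.0, 0.001]
force: [-3.8, -0.6, 6.2]
gripper_width: 12.9
finger_force: 60.3
```

Seated: contact came at z = 129.9 as predicted. Now turning clockwise by 0.70 rad in two parts.

Call:
{"op": "servo_tool", "data": {"series": [{"x": 0,"y": 0,"z": 0,"turn": 0.06,"claw": 0.005},{"x": 0,"y": 0,"z": 0,"turn": 0.12,"claw": 0.005},{"x": 0,"y": 0,"z": 0,"turn": 0.18,"claw": 0.005},{"x": 0,"y": 0,"z": 0,"turn": 0.24,"claw": 0.005},{"x": 0,"y": 0,"z": 0,"turn": 0.3,"claw": 0.005},{"x": 0,"y": 0,"z": 0,"turn": 0.3,"claw": 0.005}]}}

```text
clock: 9.73
eef_pos: [595.9, 2.8, 129.9]
ee_rot: [-0.197, 0.98, -0.0, 0.001]
force: [-0.3, -0.6, 6.7]
gripper_width: 13.0
finger_force: 60.3
```

```bash
python3 -c "
from h import *
go((595.3,2.7,130),-np.pi);print(env.read_state()['moment'])"
```

```text
shift m [ 0.0006  0.0002 -0.0001] turn 0.396 | pos [595.9   2.8 129.9] phi -2.745 F [-0.3 -0.6  6.7] w 13.0 fin 60.3 t 9.73 q6 -0.39
[ 0.14634159  0.04320715 -0.15511682]
```

Call:
{"op": "servo_tool", "data": {"series": [{"x": 0,"y": 0,"z": 0,"turn": 0.06,"claw": 0.005},{"x": 0,"y": 0,"z": 0,"turn": 0.12,"claw": 0.005},{"x": 0,"y": 0,"z": 0,"turn": 0.18,"claw": 0.005},{"x": 0,"y": 0,"z": 0,"turn": 0.24,"claw": 0.005},{"x": 0,"y": 0,"z": 0,"turn": 0.3,"claw": 0.005},{"x": 0,"y": 0,"z": 0,"turn": 0.35,"claw": 0.005},{"x": 0,"y": 0,"z": 0,"turn": 0.385,"claw": 0.005},{"x": 0,"y": 0,"z": 0,"turn": 0.395,"claw": 0.005},{"x": 0,"y": 0,"z": 0,"turn": 0.395,"claw": 0.005},{"x": 0,"y": 0,"z": 0,"turn": 0.395,"claw": 0.005}]}}

```text
clock: 10.57
eef_pos: [595.9, 2.8, 129.9]
ee_rot: [-0.003, 1.0, 0.0, 0.001]
force: [0.2, 0.7, 6.2]
gripper_width: 12.8
finger_force: 60.3
```

Run:
```python
from h import *
go((595.3,2.7,130),-np.pi);print(env.read_state()['moment'].round(2))
c=snap('top','pics/top6.png');a=c['frame'][125:205,190:310]
c=snap('scene','pics/scene6.png');b=c['frame'][168:258,215:300]
a=cv2.resize(a,(480,320),interpolation=cv2.INTER_CUBIC);b=cv2.resize(b,(320,340),interpolation=cv2.INTER_CUBIC)
b=cv2.resize(c['frame'][175:245,210:310],None,fx=8,fy=8,interpolation=cv2.INTER_CUBIC)
cv2.imwrite('pics/crop6.png',cv2.convertScaleAbs(b,alpha=1.5))
```

```text
shift m [ 0.0006 -0.0001 -0.0001] turn 0.006 | pos [595.9   2.8 129.9] phi -3.136 F [0.2 0.7 6.2] w 12.8 fin 60.3 t 10.57 q6 -0.0
[ 0.1   0.05 -0.05]
```

View pics/crop6.png

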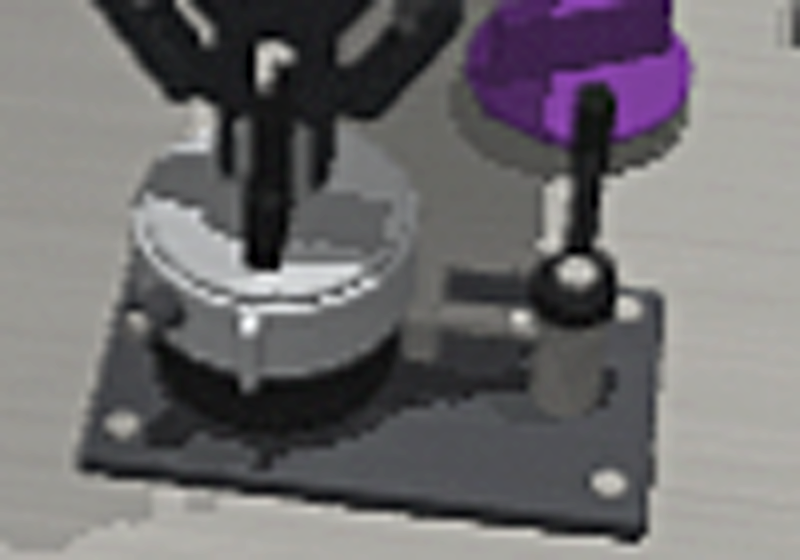

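The cap is flush. The bar's near end is at (263,265) and the near rib's top at (249,320). I'll check the alignment numerically.

Run:
```python
from h import *
S=cal('scene')
f=lambda u,v:((u+.5)/8-.5+210,(v+.5)/8-.5+175)
g=lambda X:((np.array(proj(S,X))-[210,175]+.5)*8-.5).round(0)
print('bar end foot',atz(S,*f(263,268),96).round(1),'rib top',atz(S,*f(249,315),90).round(1))
for a in (0,.03,.06,-.06): print(a,g((595+38*np.cos(a),2+38*np.sin(a),96)))
print('rib pred',g((594.5+60,1.8,90)), 'lever knob',g((519.5,111.5,96)))
```

```text
bar end foot [628.6   1.   96. ] rib top [646.4  -1.   90. ]
0 [264. 277.]
0.03 [267. 277.]
0.06 [270. 278.]
-0.06 [257. 276.]
rib pred [253. 332.] lever knob [601. 100.]
```

```bash
python3 -c "
from h import *
print(env.finish_job())"
```

```text
the job is handed in; nothing more can be done
None
```

The job is handed in: the lever is home at its stop and the cap sits flush on the collar. The cap is turned clockwise to the ribs (bar within about 2° of them, short of the click), and the gripper still holds the bar.

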